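Vent the trap and draw the vacuum pump rod to its mark

ROBOT

A 6-joint arm with a two-finger parallel gripper is mounted at the origin on a cart in front of the work surface, level with it; the furniture and walls round the work are solid. World frame = base frame: x ahead of the robot, y to its left, z up, the work surface at z = 0. Lengths are in mm, angles in rad, forces in N, time in s.
With the tool pointing down it reaches from about 275 to 1000 mm from the base axis. Payload 8.4 kg.
Tool frame: the origin (TCP) lies at the centre of the arm's flange, where the gripper is bolted on; the fingertips stand 173 mm ahead of it and the grasp point (between the pads) lies 155 mm ahead of it (tcp_to_tips is the distance from the TCP to the fingertips, in mm); z points along the fingers, x is the direction in which the jaws open and shut, and the axes are right-handed (so a half turn about z gives the same grasp; the last joint's range is limited). The gripper opens to 85 mm and grips with 20 to 120 N. Pads are 22 mm wide; open, the fingers measure 114 mm over their backs; the gripper's body (76 mm by 85 mm) begins 54 mm behind the grasp point. The pads swing forward as they close: fully open they stand 13 mm farther back than shut.
Start: joints at [-1.106, 0.353, 1.633, -0, 1.155, -0.002], TCP at [281.269, -558.137, 404.681] pointing down, gripper open.
Joint ranges: [-2.63, 2.63], [-0.92, 2.1], [0.06, 2.66], [-1.3, 4.44], [0, 2.69], [-3.02, 3.02]. Speed limits (rad/s): [2.22, 2.22, 2.79, 3.14, 3.14, 3.14].

INTERFACE

Orientations are given as [roll, pitch, yaw] about the fixed x, y, z axes, in that order (R = Rz(yaw) Ry(pitch) Rx(roll)).
In Python, from rig import sense, grab_frame, camera_info, sign_off, tcp_to_tips gives the robot as it stands.
- The arm moves only by the shell command python3 -m creep 'ROWS' [FORCE]. ROWS is text: rows parted by semicolons, each of 5 numbers parted by spaces: the opening in per cent of the stroke, from 0 (shut) to 100 (fully open), then the shift along the tool's x, y, z in cm, then the turn about the tool's z in degrees. In form: fingers tx ty tz roll; .... A call has 1 to 20 rows; each row is the pose to reach, as a shift and turn from the pose measured when the call began, along the tool's axes at that moment; what a row does not reach only later rows make up. A row lasts 1/10 s, in which the tool goes at most 50 mm and 8.59 degrees, less where a joint would pass 70% of its speed; a pose out of reach is approached as far as the arm can. A call with a gripper value outside its range is refused whole. The fingers move at their own pace and stop on an object; FORCE is the grip in N (left out, the last holds). Time passes only in rows, so rows that repeat a pose let the fingers close. It gives the time, the measured TCP pose, the force and the opening at its end, in the units of the state.
- sense(): the state, without advancing time (a new reading comes with each control period).
- grab_frame(name): name is "scene" or "top"; returns (picture, depth): 384x512x3 uint8, blue, green, red; 384x512 float32, mm along the optical axis (not along the pixel's ray), 0 where there is no reading.
- camera_info(name): a dict with "vertical_fov" (degrees; the focal length in pixels is half the picture's height over the tangent of half this angle, whatever the lens; pixels are square), "cx", "cy" (the principal point, pixels), "D" ([k1, k2, p1, p2, k3] as OpenCV has them; the pictures are not rectified), "world_to_cam" (4x4, takes a point from world to camera coordinates). Camera axes: x right, y down, z forward; pixel columns grow to the right and rows downward; lengths in mm; the calibration is good to about 2 mm. A picture is of the moment at which its call begins. camera_info takes no time and is no camera call.
- sign_off(): hands the job in, once; it reports no verdict.
The state is a dict: "clock": time; "qpos": joint angles; "qvel": joint speeds; "joint_efforts": joint torques, N m; "eef_pos": TCP position; "tcp_rot": TCP orientation; "contact_force": force on the tool from outside, world axes, zero at the start; "wrist_torque": the same for the moment, N m; "opening": opening from 0.0 (shut) to 1.0 (fully open).
Only numpy, scipy, OpenCV 4.12 (cv2) and the standard library are available. Lean on these libraries where they do the work, as an engineer would, in place of code of your own. Each camera call takes 0.05 s, during which the arm holds its last target.

TASK

On the small hand vacuum station, first vent the amber trap bottle: press its orange sprung cap all the way down for a moment and let it spring back up. Then take the blue handle of the pump rod and draw the rod out against its spring until some of the red band shows outside the dark collar but none of the black part behind it, and finish while still holding the handle there. Leave the things standing around the station where they are.

Things in the scene. Friction and masses are not known exactly. Their poses are not given: they have to be found in the camera images.
- vent_top (a point): Centre of the top face of the orange vent cap (25 mm across, 13 mm high, 162 mm above the bench when up) on the amber trap bottle. The bottle (60 mm across) is fixed at the far end of the station from the handle. Clear above.
- vent_cap (a joint): How far the vent cap is pressed down, m: 0 up (it springs back by itself), 0.008 fully down. About 2 N starts it, about 5.5 N brings it fully down.
- mouth (a point): Centre of the mouth of the dark collar (27 mm across) from which the rod comes, 85 mm above the bench. The station is a grey plate 100 mm wide and 10 mm thick, fixed to the bench, that carries a white pump barrel (35 mm across, top 105 mm above the bench) and the bottle. Axes fixed to the station: its +x runs along the pump axis from the mouth back to the barrel and the bottle (bottle axis at +185 mm), -x is the direction in which the rod is pulled out, z is up.
- handle_grip (a point): Centre of the blue handle on the rod's end, 85 mm above the bench: an upright block 38 mm long along the rod, 20 mm thick across it (grip it here, from above) and 40 mm high, free on both sides and below, with a 9 mm thick, 34 mm wide, 46 mm high end plate on its outer (-x) end. Between handle and collar the bare steel rod (11 mm across) shows, 24 mm when home. It lies 43 mm in front of the mouth when the rod is home. Axes as mouth; the point moves with the rod.
- rod (a joint): How far the rod is pulled out, m: 0 home (a spring draws it back), end stop at 0.085. The spring pulls with about 3 N at 0 and 8 N at 0.06. The red band, 14 mm long, begins to show at the collar at 0.053 and is just wholly out at 0.067, where the black part begins to show.
- dropper_bottle: A bystander: amber dropper bottle, black top, 34 mm across, 63 mm high, loose on the bench; origin at the centre of its underside, z up. Not to be disturbed.
- beaker: A bystander: small glass beaker, 53 mm across, 68 mm high, loose on the bench; origin at the centre of its underside, z up. Not to be disturbed.
- counter: A bystander: white tally counter, 53x46x42 mm, loose on the bench; origin at the centre of its underside, z up. Not to be disturbed.
- oil_bottle: A bystander: small white bottle, red cap, 29 mm across, 56 mm high, loose on the bench; origin at the centre of its underside, z up. Not to be disturbed.

How it is judged (in metres and radians):
On the way, in this order (a step that is already met when the one before it is completed fails the run):
1. the vent cap is pressed down (more than 6 mm of its 8) (value of joint vent_cap above 0.006 m), for 0.1 s.
2. the vent cap has sprung back up, with the rod still home (less than 10 mm out) (value of joint vent_cap below 0.002 m and value of joint rod below 0.01 m), for 0.1 s.
3. the fingers hold the rod with its red band at the collar (value of joint rod between 0.052 and 0.068 m and contact force between the fingers and rod above 2 N), for 0.3 s.
At the end, for the whole second after the job is handed in: The program finishes holding: the fingers press on the handle with more than 2 N, the rod stands still (under 10 mm/s) between 52 and 68 mm out, so that the edge of the collar lies within the red band (53 to 67 mm), and the vent cap is up (within 2 mm) (all of step 3 and velocity of joint rod between -0.01 and 0.01 m/s and value of joint vent_cap below 0.002 m); the arm keeps its last pose, push and grip.
It fails at once if the amber dropper bottle, black top is shifted by more than 30 mm or tipped (distance of dropper_bottle from where it was at the start of the episode above 0.03 m or angle between dropper_bottle's own z axis and vertical above 0.5 rad).
It fails at once if the small glass beaker is shifted by more than 30 mm or tipped (distance of beaker from where it was at the start of the episode above 0.03 m or angle between beaker's own z axis and vertical above 0.5 rad).
It fails at once if the white tally counter is shifted by more than 30 mm or tipped (distance of counter from where it was at the start of the episode above 0.03 m or angle between counter's own z axis and vertical above 0.5 rad).
It fails at once if the small white bottle, red cap is shifted by more than 30 mm or tipped (distance of oil_bottle from where it was at the start of the episode above 0.03 m or angle between oil_bottle's own z axis and vertical above 0.5 rad).
It also fails if it takes over 45 s, if anything falls off the work surface, if the arm or the gripper's body presses on something with over 40 N, if the wrist force passes 120 N, or if a joint passes its speed limit or range.

## Working session

There is one attempt and no reset: what is moved stays moved. The work goes in short steps, Python scripts to look and compute and a shell command to move; the robot and the scene stay as the last step left them, time stands still between calls to the robot, and variables do not carry over. Pictures are saved under pics/ and viewed, and the job is handed in when it is done.

```bash
mkdir -p pics; ls; python3 - <<'E'
from rig import *
import cv2,numpy as np
print(sense())
for n in("scene","top"):
    p,d=grab_frame(n);cv2.imwrite(f"pics/{n}0.png",p);np.savez(f"pics/{n}0.npz",p=p,d=d);print(n,camera_info(n))
E
```

```text
pics
{'clock': 0.0, 'qpos': array([-1.10640731e+00,  3.53664004e-01,  1.63416022e+00,  3.19553688e-05,
        1.15518473e+00, -2.42639634e-03]), 'qvel': array([-6.42428586e-04, -5.89296132e-04, -1.16958084e-03, -4.95268467e-06,
       -3.32375159e-04, -1.32604882e-03]), 'joint_efforts': array([-3.73067640e-03, -6.05265856e+01, -3.42070198e+01, -1.21592534e-04,
        9.34201613e-03,  3.44834689e-05]), 'eef_pos': array([ 281.159287  , -557.91765902,  403.94044092]), 'tcp_rot': array([-3.14156000e+00,  1.41621945e-03, -1.10399381e+00]), 'contact_force': array([-0.09767534,  0.65443556,  0.22548778]), 'wrist_torque': array([-0.01248497,  0.04236729,  0.00171828]), 'opening': 1.0011953920273926}
scene {'vertical_fov': 50.47666127699145, 'cx': 253.1227542253364, 'cy': 193.24572599438608, 'D': array([0.02186322, 0.        , 0.        , 0.        , 0.        ]), 'world_to_cam': array([[-4.48845600e-01, -8.93556689e-01,  9.69899742e-03,
         3.01454838e+02],
       [-5.06654662e-01,  2.45528907e-01, -8.26448189e-01,
         3.81413562e+02],
       [ 7.36096924e-01, -3.75861676e-01, -5.62929231e-01,
         1.13913148e+03],
       [ 0.00000000e+00,  0.00000000e+00,  0.00000000e+00,
         1.00000000e+00]])}
top {'vertical_fov': 57.693058996102025, 'cx': 253.12822828187663, 'cy': 187.918229922784, 'D': array([-0.04396891,  0.        ,  0.        ,  0.        ,  0.        ]), 'world_to_cam': array([[ 2.22031562e-02, -9.99459052e-01,  2.42615507e-02,
         4.86274422e+01],
       [-9.83828787e-01, -2.61571871e-02, -1.77191195e-01,
         5.51076080e+02],
       [ 1.77729958e-01, -1.99350083e-02, -9.83877359e-01,
         1.03362986e+03],
       [ 0.00000000e+00,  0.00000000e+00,  0.00000000e+00,
         1.00000000e+00]])}
```

View pics/scene0.png

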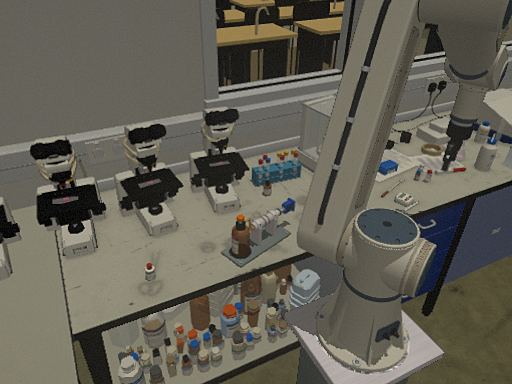

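View pics/top0.png

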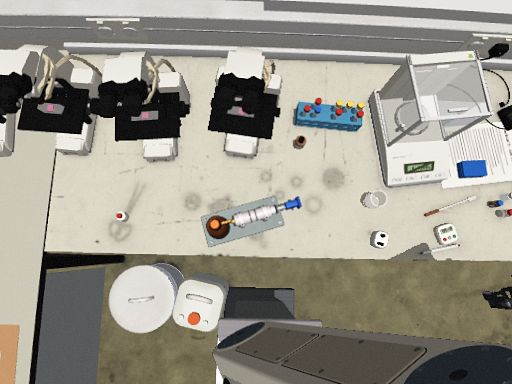

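The top view shows the orange cap at about (215,224), the handle at (293,203) and the beaker at (374,199). The oil bottle is at (121,215), the dropper at (299,142), and small white items at (380,240) and (446,234).

```bash
cat > h.py <<'E'
import cv2,numpy as np
from rig import *
def ray(n,uv):
    c=camera_info(n);f=192/np.tan(np.radians(c["vertical_fov"]/2))
    K=np.array([[f,0,c["cx"]],[0,f,c["cy"]],[0,0,1]])
    u=cv2.undistortPoints(np.array(uv,float).reshape(-1,1,2),K,c["D"])[:,0]
    T=np.linalg.inv(c["world_to_cam"]);r=np.c_[u,np.ones(len(u))]@T[:3,:3].T
    return T[:3,3],r
def atz(n,uv,z):
    o,r=ray(n,uv);return o+r*((z-o[2])/r[:,2])[:,None]
def atd(n,uv,d):
    o,r=ray(n,uv);return o+r*np.array(d)[:,None]
E
python3 - <<'E'
from h import *
for n in("top","scene"):
    z=np.load(f"pics/{n}0.npz");p,d=z["p"],z["d"]
    hsv=cv2.cvtColor(p,cv2.COLOR_BGR2HSV)
    box=(slice(185,250),slice(190,310)) if n=="top" else (slice(190,265),slice(220,300))
    for name,lo,hi in(("orange",(5,170,150),(15,255,255)),("blue",(100,120,60),(125,255,255))):
        m=np.zeros(d.shape,np.uint8);m[box]=cv2.inRange(hsv,lo,hi)[box]
        v,u=np.nonzero(m);P=atd(n,np.c_[u,v],d[v,u])
        print(n,name,len(u),u.mean(),v.mean(),(u.min(),u.max(),v.min(),v.max()))
        print(" med",np.median(P,0),"pct",np.percentile(P,5,0),np.percentile(P,95,0))
        zt={"orange":162,"blue":105}[name]
        t=P[abs(P[:,2]-zt)<5];print(" top face",len(t),t.mean(0) if len(t) else "", t.min(0) if len(t) else "",t.max(0) if len(t) else "")
    b=cv2.resize(p[box],None,fx=6,fy=6,interpolation=cv2.INTER_CUBIC);cv2.imwrite(f"pics/{n}_z.png",b)
E
```

```text
top orange 65 214.1846153846154 223.8 (np.int64(210), np.int64(218), np.int64(220), np.int64(228))
 med [426.87452219 168.11611085 162.70203425] pct [418.3951237  157.71688131 155.30211797] [437.54527525 179.17456415 165.58537372]
 top face 60 [427.81167106 167.56806142 162.91290143] [418.35527234 157.26080465 157.32384107] [437.87095459 179.75988076 166.37030873]
top blue 117 292.8974358974359 203.3760683760684 (np.int64(285), np.int64(300), np.int64(197), np.int64(208))
 med [495.42744149 -54.48221067 105.93358088] pct [485.4379251  -72.81810186  92.39655919] [509.79913308 -34.00544371 109.76766873]
 top face 97 [497.4648207  -53.48376407 106.13004865] [485.24614572 -75.05416428 100.95219007] [515.22663523 -31.14752842 109.87560451]
scene orange 24 240.0 216.5 (np.int64(237), np.int64(243), np.int64(215), np.int64(218))
 med [425.16040917 171.52190171 162.13976208] pct [416.75606214 163.58447903 160.11071896] [434.59745814 180.88621745 165.08043642]
 top face 24 [425.49298061 172.1325817  162.27151999] [415.95708375 163.22782163 160.01128095] [436.53182915 181.08233989 166.15688294]
scene blue 90 288.3 204.34444444444443 (np.int64(282), np.int64(294), np.int64(198), np.int64(212))
 med [491.82946174 -53.13325751 100.96655203] pct [482.79726046 -70.19098986  71.47320034] [509.47796625 -29.49345665 106.82574176]
 top face 51 [496.38173607 -51.38125795 103.53948326] [483.24483537 -72.55456432 100.06445348] [515.66396083 -24.89766487 108.33908914]
```

View pics/top_z.png

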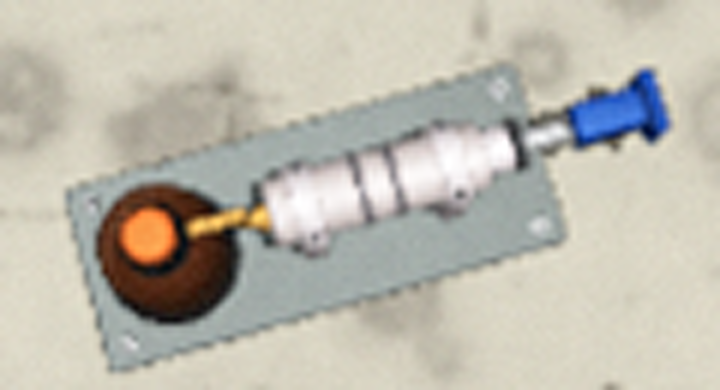

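View pics/scene_z.png

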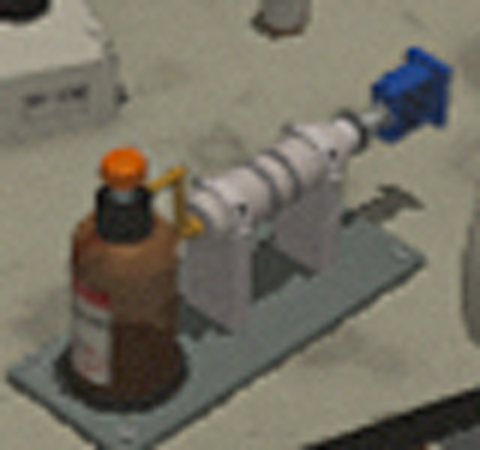

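```bash
python3 - <<'E'
from h import *
zz=lambda a:(np.array(a,float)+.5)/6-.5+[190,185]
P=atz("top",zz([(66,190),(517,62),(566,240),(115,372)]),10);print(P)
for a,b in((0,1),(3,2)):
    e=P[b]-P[a];print(np.degrees(np.arctan2(e[1],e[0])),np.linalg.norm(e))
B=atz("top",zz([(573,122),(628,105),(645,108)]),105);print("block top",B)
print("cap",atz("top",[(214.18,223.8)],162))
# white barrel cover from both cameras: top ridge
z=np.load("pics/top0.npz");p,d=z["p"],z["d"]
v,u=np.mgrid[200:232,230:285];v=v.ravel();u=u.ravel();P=atd("top",np.c_[u,v],d[v,u]);k=P[:,2]>85
q=P[k];c=q[:,:2].mean(0);w=np.linalg.svd(q[:,:2]-c)[2][0];print("barrel c",c,q[:,2].max(),np.degrees(np.arctan2(-abs(w[1]),abs(w[0]))))
print(sense()["eef_pos"],sense()["tcp_rot"],tcp_to_tips)
# bystander positions
print(atz("top",[(374,199),(380,240),(446,234),(299,142),(121,215)],60))
E
```

```text
[[461.23986887 225.45556402  10.        ]
 [535.80368955 -11.89176209  10.        ]
 [441.34102396 -38.85725264  10.        ]
 [367.13732851 195.55247423  10.        ]]
-72.55963421660329 248.78407618308063
-72.43452870086905 245.8741720226986
block top [[491.55750222 -31.32423728 105.        ]
 [500.59206428 -58.20812277 105.        ]
 [499.32339017 -66.54552147 105.        ]]
cap [[427.32078742 168.03967881 162.        ]]
barrel c [462.377366    54.44352095] 1113.4310694506707 -69.97687389983085
[ 281.17452568 -557.93504726  404.02168475] [-3.14157197e+00  1.30532714e-03 -1.10398249e+00] 173.4
[[ 522.75999343 -312.8267124    60.        ]
 [ 397.18380718 -326.72478291   60.        ]
 [ 419.05716754 -536.00484805   60.        ]
 [ 699.00809437  -79.47365174   60.        ]
 [ 453.94221011  459.60515923   60.        ]]
```

```bash
python3 -m creep '0 -58.3 -45.8 0 -80.8;0 -58.3 -45.8 0 -80.8;0 -58.3 -45.8 0 -80.8;0 -58.3 -45.8 0 -80.8;0 -58.3 -45.8 0 -80.8;0 -58.3 -45.8 0 -80.8;0 -58.3 -45.8 0 -80.8;0 -58.3 -45.8 0 -80.8;0 -58.3 -45.8 0 -80.8;0 -58.3 -45.8 0 -80.8;0 -58.3 -45.8 0 -80.8;0 -58.3 -45.8 0 -80.8;0 -58.3 -45.8 0 -80.8;0 -58.3 -45.8 0 -80.8;0 -58.3 -45.8 0 -80.8;0 -58.3 -45.8 0 -80.8;0 -58.3 -45.8 0 -80.8;0 -58.3 -45.8 0 -80.8;0 -58.3 -45.8 0 -80.8;0 -58.3 -45.8 0 -80.8' 40; python3 - <<'E'
from h import *
print(sense())
for n in("scene","top"):
    p,d=grab_frame(n);cv2.imwrite(f"pics/{n}1.png",p);np.savez(f"pics/{n}1.npz",p=p,d=d)
p=cv2.imread("pics/scene1.png")[120:280,180:340];cv2.imwrite("pics/scene1z.png",cv2.resize(p,None,fx=3.7,fy=3.7,interpolation=2))
E
```

```text
clock: 2.1
eef_pos: [427.8, 167.8, 404.8]
tcp_rot: [-3.14, 0.0, 0.305]
contact_force: [0.1, 0.1, 0.3]
opening: -0.002
{'clock': 2.1, 'qpos': array([3.70132505e-01, 9.13559874e-02, 1.97273055e+00, 1.32051876e-03,
       1.07756675e+00, 6.49134545e-02]), 'qvel': array([ 0.00288625,  0.00199193, -0.00557856,  0.00126176, -0.00345951,
        0.00146285]), 'joint_efforts': array([ 1.79928252e-01, -3.93770850e+01, -3.25177860e+01,  1.22188861e-02,
        5.88119030e-03, -6.17851692e-03]), 'eef_pos': array([427.75461439, 167.79564741, 404.84140059]), 'tcp_rot': array([-3.14043597e+00,  1.36311095e-04,  3.04593864e-01]), 'contact_force': array([0.06128989, 0.09479557, 0.34785583]), 'wrist_torque': array([0.0691257 , 0.06636489, 0.05304397]), 'opening': -0.0015542328070133466}
```

View pics/scene1z.png

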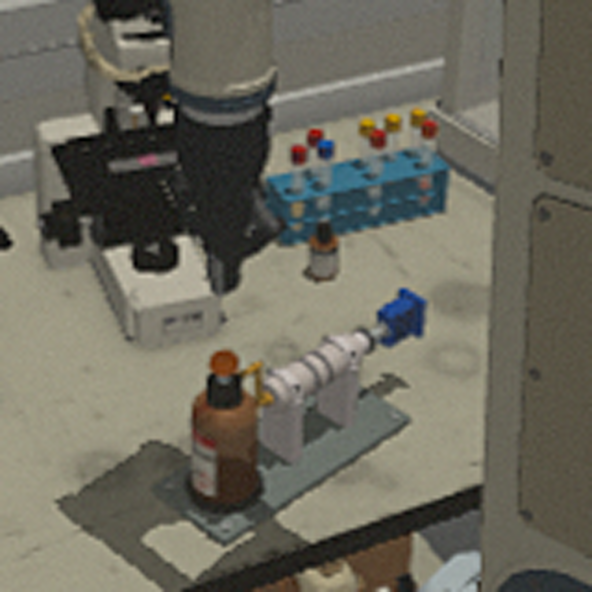

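View pics/top1.png

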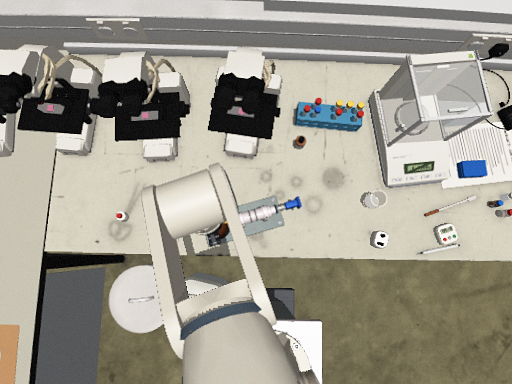

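```bash
python3 - <<'E'
from h import *
c=camera_info("scene");f=192/np.tan(np.radians(c["vertical_fov"]/2));K=np.array([[f,0,c["cx"]],[0,f,c["cy"]],[0,0,1]]);T=c["world_to_cam"]
q=cv2.projectPoints(np.array([[427.8,167.8,231.4],[427.3,168.3,162],[495.9,-49,105]],float),cv2.Rodrigues(T[:3,:3])[0],T[:3,3],K,c["D"])[0][:,0];print((q-[180,120])*3.7)
E
```

```text
[[224.82171397 288.49409278]
 [225.13563855 354.95014335]
 [397.93381499 303.30397128]]
```

```bash
python3 -m creep '0 0 0 3 0;0 0 0 5.5 0;0 0 0 6.6 0;0 0 0 6.6 0;0 0 0 7 0;0 0 0 7.2 0;0 0 0 7.2 0;0 0 0 7.2 0'
```

```text
clock: 3.0
eef_pos: [428.3, 168.3, 333.7]
tcp_rot: [-3.14, -0.002, 0.305]
contact_force: [1.9, -1.1, 2.6]
opening: -0.004
```

```bash
python3 -m creep '0 0 0 0.2 0;0 0 0 0.4 0;0 0 0 0.6 0;0 0 0 0.6 0;0 0 0 0.6 0'
```

```text
clock: 3.5
eef_pos: [428.3, 168.3, 327.6]
tcp_rot: [-3.14, -0.002, 0.305]
contact_force: [-0.8, -0.5, 4.5]
opening: -0.002
```

```bash
python3 -m creep '0 0 0 0.1 0;0 0 0 0.2 0;0 0 0 0.2 0;0 0 0 0.2 0'
```

```text
clock: 3.9
eef_pos: [428.4, 168.3, 327.1]
tcp_rot: [-3.14, -0.002, 0.305]
contact_force: [-7.2, -3.7, 24.7]
opening: 0.003
```

```bash
python3 -m creep '0 0 0 -3 0;0 0 0 -7 0;0 0 0 -7 0;0 0 0 -7 0'; python3 - <<'E'
from h import *
p,d=grab_frame("scene");b=p[170:270,210:310]
hsv=cv2.cvtColor(p,cv2.COLOR_BGR2HSV);m=np.zeros(d.shape,np.uint8);s=(slice(190,265),slice(220,300));m[s]=cv2.inRange(hsv,(5,170,100),(15,255,255))[s]
v,u=np.nonzero(m);P=atd("scene",np.c_[u,v],d[v,u]);print(len(u),u.min(),u.max(),v.min(),v.max(),P.max(0))
cv2.imwrite("pics/scene2z.png",cv2.resize(b,None,fx=5,fy=5,interpolation=2))
E
```

```text
clock: 4.3
eef_pos: [428.3, 168.3, 397.4]
tcp_rot: [-3.14, -0.004, 0.305]
contact_force: [-0.8, -0.6, -0.3]
opening: 0.001
37 235 243 215 230 [434.08320336 191.26246736 164.52264662]
```

View pics/scene2z.png

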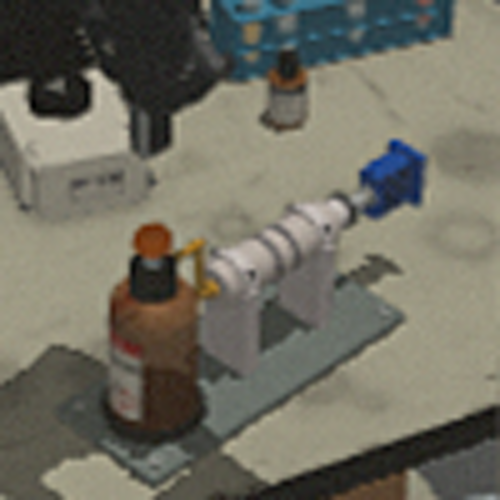

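The cap at (152,240) in the crop is back up, and the top at v=215 is the same as before. The rod is home. Next I move over to the handle.

```bash
python3 -m creep '100 0 5 0 0;100 0 10 0 0;100 0 15 0 0;100 0 20 0 0;100 -0.1 22.8 0 0;100 -0.1 22.8 0 0;100 -0.1 22.8 4 0;100 -0.1 22.8 5 0;100 -0.1 22.8 5 0'; python3 - <<'E'
from h import *
print(sense()["eef_pos"],sense()["tcp_rot"])
for n in("scene","top"):
    p,d=grab_frame(n);b=p[130:250,220:340] if n=="scene" else p[150:270,230:350]
    cv2.imwrite(f"pics/{n}3z.png",cv2.resize(b,None,fx=5,fy=5,interpolation=2))
E
```

```text
clock: 5.25
eef_pos: [494.3, -48.9, 343.8]
tcp_rot: [-3.138, 0.004, 0.306]
contact_force: [-0.6, 0.9, 1.3]
opening: 1.003
[494.25637863 -48.88595346 343.81534691] [-3.13782549  0.0037565   0.30557078]
```

View pics/scene3z.png

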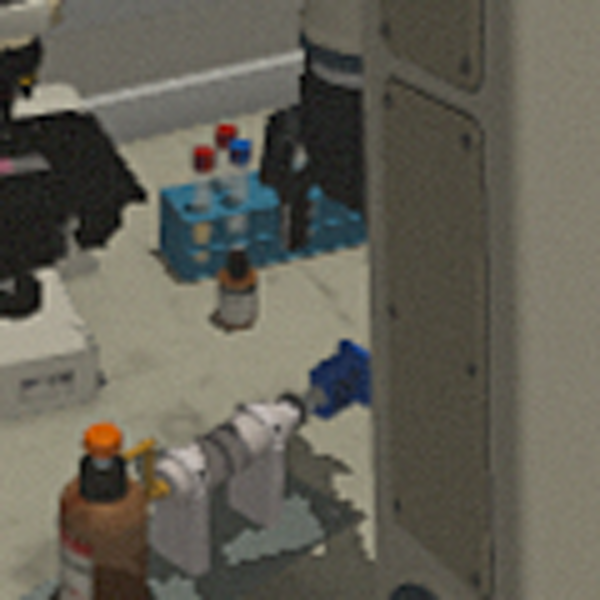

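View pics/top3z.png

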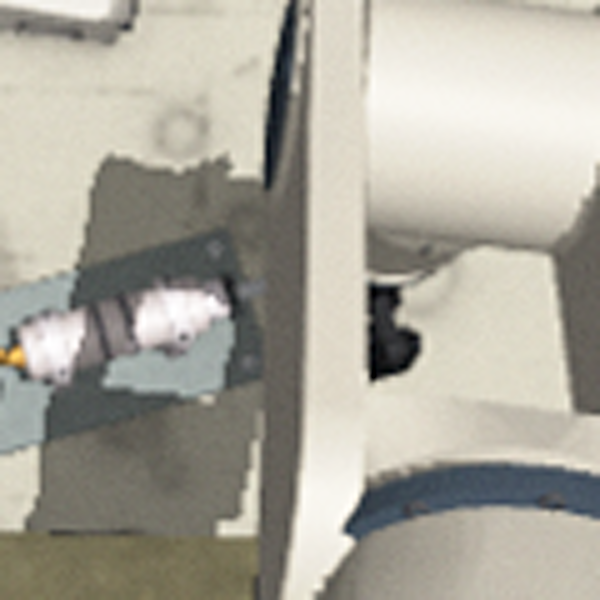

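```bash
python3 -m creep '100 0.15 0 3 0;100 0.15 0 6 0;100 0.15 0 8 0;100 0.15 0 9.5 0;100 0.15 0 10.3 0;100 0.15 0 10.3 0;100 0.15 0 10.3 0'
```

```text
clock: 6.05
eef_pos: [497.6, -48.2, 244.3]
tcp_rot: [-3.14, -0.002, 0.306]
contact_force: [-0.5, -1.0, 0.6]
opening: 1.002
```

```bash
python3 -m creep '40 0 0 0.3 0;10 0 0 0.3 0;0 0 0 0.3 0;0 0 0 0.3 0;0 0 0 0.3 0;0 0 0 0.3 0;0 0 0 0.3 0;0 0 0 0.3 0;0 0 0 0.3 0' 50; python3 -c "
from rig import *;s=sense();print(s['eef_pos'],s['contact_force'],s['wrist_torque'],s['opening'])"
```

```text
clock: 6.95
eef_pos: [496.7, -48.6, 241.6]
tcp_rot: [-3.14, 0.0, 0.306]
contact_force: [-5.0, -3.7, 9.2]
opening: 0.224
[496.72229852 -48.56605685 241.5750161 ] [-4.96978926 -3.66696639  9.15497129] [-0.51105086  0.96452637  0.04018921] 0.22359940873477663
```

```bash
python3 -m creep '0 0 0.5 0 0;0 0 1 0 0;0 0 1.5 0 0;0 0 2 0 0;0 0 2.5 0 0;0 0 3 0 0;0 0 3.5 0 0;0 0 4 0 0;0 0 4.5 0 0;0 0 5 0 0;0 0 5.5 0 0;0 0 6 0 0;0 0 6 0 0;0 0 6 0 0;0 0 6 0 0' 50; python3 - <<'E'
from h import *
s=sense();e=s["eef_pos"]-[496.72,-48.57,241.58];print(e,"along",e@[.3007,-.9537,0],"across",e@[.9537,.3007,0],s["contact_force"],s["qvel"])
for n in("scene","top"):
    p,d=grab_frame(n);b=p[150:250,240:340] if n=="scene" else p[150:250,240:340]
    cv2.imwrite(f"pics/{n}4z.png",cv2.resize(b,None,fx=6,fy=6,interpolation=2))
E
```

```text
clock: 8.45
eef_pos: [514.8, -105.7, 241.7]
tcp_rot: [-3.139, 0.001, 0.306]
contact_force: [-1.8, 5.8, 5.0]
opening: 0.232
[ 18.03815942 -57.09724652   0.0700266 ] along 59.877718546803926 across 0.033850607871990235 [-1.80805407  5.82704012  4.99279629] [ 0.00054893 -0.00106172 -0.00011948  0.00108477 -0.00015516  0.0010828 ]
```

View pics/scene4z.png

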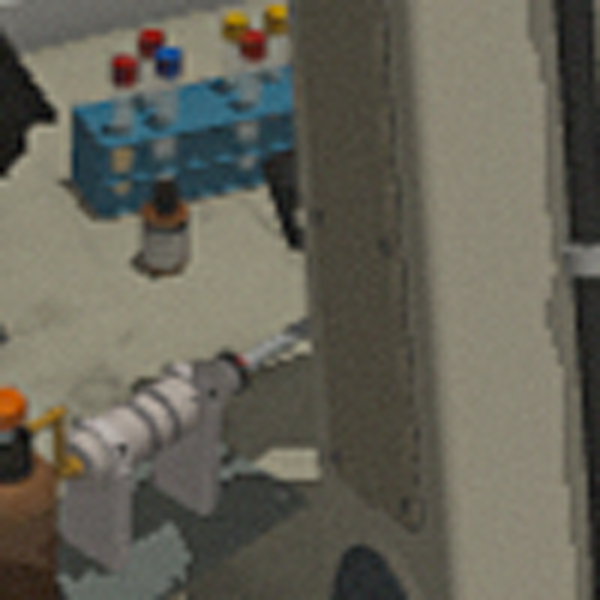

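View pics/top4z.png

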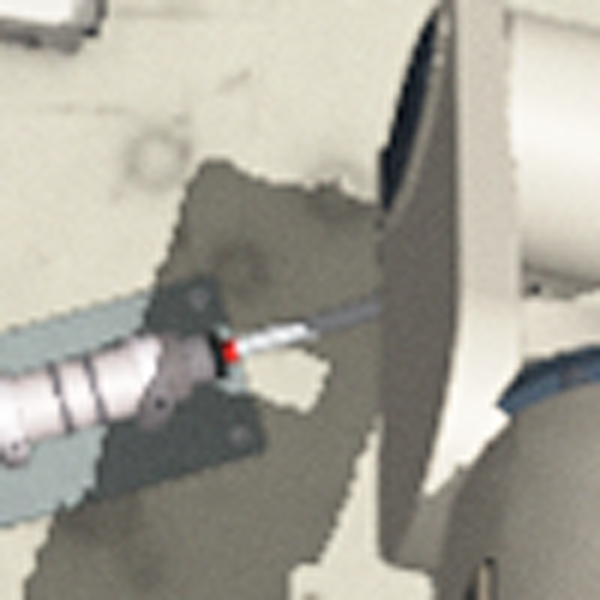

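The red band is about 6 mm out at (230,350) in the top crop, with the collar against it and no black showing. I hold for a moment and check for slip.

```bash
python3 -m creep '0 0 0 0 0;0 0 0 0 0;0 0 0 0 0;0 0 0 0 0;0 0 0 0 0;0 0 0 0 0;0 0 0 0 0;0 0 0 0 0' 50; python3 - <<'E'
from h import *
s=sense();e=s["eef_pos"]-[496.72,-48.57,241.58];print("along",e@[.3007,-.9537,0],s["contact_force"],s["opening"])
p,d=grab_frame("top");hsv=cv2.cvtColor(p,cv2.COLOR_BGR2HSV);m=(cv2.inRange(hsv,(0,150,100),(6,255,255))|cv2.inRange(hsv,(172,150,100),(180,255,255)))[195:220,270:290]
print(np.count_nonzero(m))
cv2.imwrite("pics/top5z.png",cv2.resize(p[180:230,255:305],None,fx=10,fy=10,interpolation=2))
E
```

```text
clock: 9.35
eef_pos: [514.7, -105.5, 241.6]
tcp_rot: [-3.138, 0.001, 0.306]
contact_force: [-0.6, 7.3, 4.6]
opening: 0.229
along 59.66847329506154 [-0.5742671   7.27611993  4.62944227] 0.22876675445619435
5
```

View pics/top5z.png

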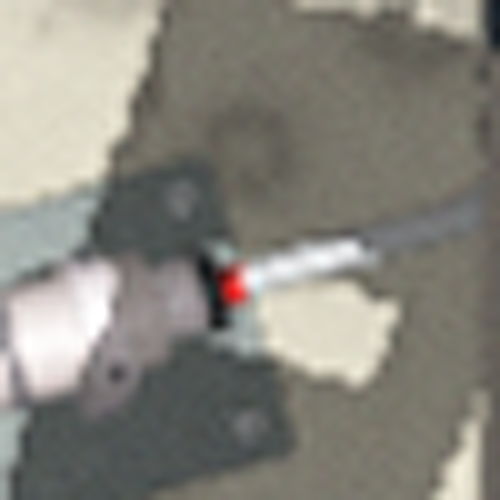

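The red band at (232,287) is unchanged, about 6–7 mm out, and nothing is slipping.

```bash
python3 -c "from rig import *;print(sign_off())"
```

```text
the job is handed in; nothing more can be done
None
```

I vented the bottle, drew the rod out and handed the job in while still holding the handle. The hand-in gave no verdict.

- **Vent cap:** I pressed it with shut fingers until it hit its stop, at about 8 mm and 25 N. After I lifted off, the camera showed it back up with the rod still home.
- **Rod:** I gripped the handle from above at 50 N; the fingers stopped at about 19 mm on the 20 mm block. I then drew the rod out about 60 mm along its axis.
- **Last checks:** The tool stood at 59.7 mm of travel, with about 7 N of spring pull on it. The top camera showed roughly 6 mm of red outside the collar and no black. The band had not moved after 0.9 s of holding.
- **Bystanders:** I kept clear of the objects around the station, and no contact showed on the way. I did not measure their positions again at the end.

No check failed or disagreed. The run took about 9.4 s.

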